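Turn the halved potato cut face down in the pan and set the pan on the hob

ROBOT

A 7-joint arm with a two-finger parallel gripper is mounted at the origin on the work surface. World frame = base frame: x ahead of the robot, y to its left, z up, the work surface at z = 0. Lengths are in m, angles in rad, forces in N, time in s.
With the tool pointing down it reaches from about 0.4 to 0.925 m from the base axis. Payload 5.6 kg.
Tool frame: the origin (TCP) lies midway between the tips of the shut fingers; the grasp point (between the pads) lies 19 mm behind it; z points along the fingers, x is the direction in which the jaws open and shut, and the axes are right-handed (so a half turn about z gives the same grasp; the last joint's range is limited). The gripper opens to 85 mm and grips with 20 to 120 N. Pads are 22 mm wide; open, the fingers measure 114 mm over their backs; the gripper's body (76 mm by 85 mm) begins 54 mm behind the grasp point. The pads swing forward as they close: fully open they stand 13 mm farther back than shut.
Start: joints at [1.251, 0.468, -0.012, 1.603, 0.006, 1.071, -0.056], TCP at [0.178, -0.625, 0.231] pointing down, gripper open.
Joint ranges: [-2.53, 2.53], [-0.31, 2.02], [-1.57, 1.55], [0.28, 2.44], [-1.29, 4.43], [0.15, 1.84], [-2.92, 2.92]. Speed limits (rad/s): [2.57, 2.57, 3.14, 3.14, 3.14, 3.14, 3.14].

INTERFACE

Orientations are given as a unit quaternion [x, y, z, w].
In Python, from plant import r gives the robot as it stands.
- The arm moves only by the shell command python3 -m pendant 'ROWS'. ROWS is JSON, one flat list of numbers, 7 for each row, row after row: the shift along the tool's x, y, z in m, then the turn, a rotation vector about the tool's x, y, z in rad, then the opening, from 0 (shut) to 1 (fully open). A call has 1 to 8 rows; each row shifts and turns the pose as measured when the row begins, along the tool's axes as they then stand; what a row does not reach is not made up. A row lasts 1/12 s, in which the tool goes at most 41.7 mm and 7.16 degrees, less where a joint would pass 70% of its speed; a pose out of reach is approached as far as the arm can. A call with a gripper value outside its range is refused whole. The fingers move at their own pace and stop on an object; the grip force is fixed at half the most. Time passes only in rows, so rows that do not move let the fingers close. It gives the time, the measured TCP pose, the force and the opening at its end, in the units of the state.
- r.read_state(): the state, without advancing time (a new reading comes with each control period).
- r.capture(name): name is "scene" or "side" or "wrist"; returns (picture, depth): 384x512x3 uint8, red, green, blue; 384x512 float32, m along the optical axis (not along the pixel's ray), 0 where there is no reading.
- r.get_calibration(name): a dict with "intrinsics" (3x3 intrinsics, pixels), "R" (3x3) and "t" (3): a world point X has camera coordinates R X + t. Camera axes: x right, y down, z forward; pixel columns grow to the right and rows downward; lengths in m; the calibration is good to about 2 mm. A picture is of the moment at which its call begins: read the wrist's pose just before it. get_calibration takes no time and is no camera call; for the wrist camera it gives the pose at the moment of the call.
- r.finish_job(): hands the job in, once; it reports no verdict.
Trained networks look in the newest picture that a camera, given by its name, has taken for a name from the list of things; names that differ only in an ending like _2 or _b are one class to them, and where a whole thing is asked for, a point or a joint stands for the part that bears it (a point fixed in the world has none). Each returns a list of dicts, best first, with "p" (0 to 1); they miss things now and then, are a little off and sometimes report something else, mostly with a low value. They report only what shows in the picture. A call takes as long as a camera call. They do not tell look-alikes from the thing itself.
- r.spot_in(camera, target): "pixel" ([column, row] in pixels, amid what is visible of it).
- r.masks_of(camera, target): "region" (384x512 bool, what is visible of it) and "pixel" ([column, row] in pixels, amid what is visible of it).
The state is a dict: "t": time; "joint_positions": joint angles; "joint_vel": joint speeds; "joint_torque": joint torques, N m; "eef_pos": TCP position; "tool_rot": TCP orientation; "contact_force": force on the tool from outside, world axes, zero at the start; "torque": the same for the moment, N m; "width": finger opening in m.
Only numpy, scipy, OpenCV 4.12 (cv2) and the standard library are available. Lean on these libraries where they do the work, as an engineer would, in place of code of your own. Each camera call takes 0.05 s, during which the arm holds its last target. There are 200 camera calls.

TASK

The halved potato in the rectangular frying pan is lying on its skin and must brown on its cut face. Without touching the potato, tip the pan so that it rolls over onto its cut face; then set the pan down gently on the hob, flat and centred on the ring with its handle pointing to the front of the hob, let go, and leave the oil bottle and the pepper mill where they stand.

Things in the scene. Friction and masses are not known exactly. Their poses are not given: they have to be found in the camera images.
- pan_grip (a point): Where to grip the frying pan's wooden handle: a straight level bar 20 mm wide (along y) and 24 mm high with upright flat sides, sticking out along the pan's -x from the middle of a long wall; wood from 22 to 152 mm beyond the wall. This point: centre of its section, 42 mm beyond the wall, 33 mm above the pan's underside. Axes: x from handle to pan, y along the pan's long side, z up.
- pan_mid (a point): Middle of the inner floor of the frying pan, 115 mm from pan_grip along +x, 4 mm above the underside; same axes. Loose, light aluminium pan, 0.20 kg, rectangular: outside 146 (x) by 228 (y) by 38 mm high, walls 3 mm, inside 140 by 222 by 34 mm deep. A grip of 25 to 50 N holds it (a harder one can make it tremble); it may droop a little, far side down, about the grip.
- pan_end (a point): Top of the pan's left end wall (inner face, middle): 111 mm along the pan's +y and 34 mm up from pan_mid; same axes. The other end wall is its mirror image. The pan tips sideways when it is turned about its x axis, the line of the handle, so that one end is lower.
- potato_mid (a point): Half a potato cut lengthwise, about 85 g, loose in the pan: half an egg shape, oval cut face 88 (its x) by 60 mm (its y), 31 mm high, lying on its skin on a flattish spot 13 mm wide, its long axis roughly along the pan's x. The point is half-way up, 15.5 mm from the cut face. z points out of the cut face: up at the start, down when it is turned over. It stays put up to a tilt of some 15 degrees.
- potato_cut (a point): Centre of the potato's cut face; same axes. With the pan tipped sideways 20 to 30 degrees it rolls downhill along the pan's y and, given some 90 mm of free run, goes over onto the cut face. With less room it ends propped on the low end wall; tipping the other way rolls it back. Lengthwise (pan's x) it cannot turn over. Friction varies. Cut face down it does not turn back below 45 degrees.
- hob_ring (a point): Centre of the 200 mm ring printed on the glass of a portable induction hob. The hob is fixed, 360 mm deep (x) by 290 mm wide (y); its flat glass is 60 mm above the counter and this point lies on it, 30 mm behind the hob's middle. Axes: x from the hob's front (touch panel) to its back, z up. The pan's handle is to point to -x.
- oil: Bystander: glass oil bottle, 68 mm diameter, 235 mm high, loose; origin under its centre.
- mill: Bystander: wooden pepper mill, 56 mm diameter, 148 mm high, loose; origin under its centre.
Not all that is in view belongs to the job. There is more than one size of the part that bears potato_mid; the job needs the middle-sized.

How it is judged:
By the outcome, as a careful person would: the job done as asked, in the order asked, and still so for the second after the job is handed in, with the robot touching nothing.
It also fails if it takes over 67 s, if anything falls off the work surface, if the arm or the gripper's body presses on something with over 40 N, if the wrist force passes 120 N, or if a joint passes its speed limit or range.

## Working session

There is one attempt and no reset: what is moved stays moved. The work goes in short steps, Python scripts to look and compute and a shell command to move; the robot and the scene stay as the last step left them, time stands still between calls to the robot, and variables do not carry over. Pictures are saved under pics/ and viewed, about 8 in all and at most 12, crops included, and the job is handed in when it is done.

```bash
mkdir -p pics; ls
cat > h.py <<'E'
import numpy as np, cv2
from plant import r
from scipy.spatial.transform import Rotation as R
def cap(n,f=None):
    im,d=r.capture(n)
    if f: cv2.imwrite('pics/'+f,im[:,:,::-1])
    return im,d
def world(cam,d,mask=None,c=None):
    c=c or r.get_calibration(cam)
    K=np.array(c['intrinsics']);Rm=np.array(c['R']);t=np.array(c['t'])
    m=(d>0) if mask is None else (d>0)&mask
    v,u=np.nonzero(m);z=d[m]
    P=np.stack([(u-K[0,2])/K[0,0]*z,(v-K[1,2])/K[1,1]*z,z],1)
    return (P-t)@Rm, u,v
def proj(cam,X):
    c=r.get_calibration(cam);p=np.array(c['R'])@X+np.array(c['t']);p=np.array(c['intrinsics'])@p;return p[:2]/p[2]
E
python3 - <<'E'
from h import *
s=r.read_state();print({k:np.round(v,3).tolist() for k,v in s.items()})
for n in ['scene','side']:
    im,d=cap(n,n+'0.png')
    for t in ['pan_mid','potato_mid','hob_ring','oil','mill']:
        for o in r.masks_of(n,t)[:4]:
            P,u,v=world(n,d,o['region'])
            print(n,t,round(o['p'],2),np.round(o['pixel']),len(P),np.round(np.median(P,0),3) if len(P) else '',np.round(P.min(0),3) if len(P) else '',np.round(P.max(0),3) if len(P) else '')
a=cv2.imread('pics/scene0.png');b=cv2.imread('pics/side0.png')
cv2.imwrite('pics/v1.png',cv2.resize(a,(768,576)));cv2.imwrite('pics/v2.png',cv2.resize(b,(768,576)))
E
```

```text
pics
{'t': 0.0, 'joint_positions': [1.251, 0.468, -0.012, 1.604, 0.006, 1.071, -0.056], 'joint_vel': [-0.0, -0.0, -0.001, -0.0, 0.001, -0.001, -0.001], 'joint_torque': [-0.0, -53.237, 0.022, -25.13, 0.012, 0.008, 0.0], 'eef_pos': [0.177, -0.625, 0.23], 'tool_rot': [0.798, -0.603, -0.001, -0.0], 'contact_force': [0.007, 1.197, -0.685], 'torque': [-0.037, -0.012, -0.051], 'width': 0.085}
scene pan_mid 0.34 [335. 199.] 8035 [0.617 0.239 0.06 ] [0.389 0.085 0.001] [0.775 0.409 0.068]
scene potato_mid 0.89 [195. 196.] 333 [ 0.585 -0.232  0.035] [ 0.538 -0.261  0.025] [ 0.625 -0.205  0.039]
scene potato_mid 0.81 [116. 213.] 838 [ 0.648 -0.487  0.043] [ 0.552 -0.551 -0.004] [ 0.708 -0.438  0.049]
scene potato_mid 0.7 [204. 246.] 243 [ 0.773 -0.203  0.021] [ 0.737 -0.237 -0.004] [ 0.797 -0.171  0.026]
scene hob_ring 0.47 [189. 193.] 2672 [ 0.556 -0.238  0.006] [ 0.35  -0.365 -0.005] [ 0.679 -0.096  0.05 ]
scene oil 0.92 [114. 166.] 949 [ 0.527 -0.493  0.129] [ 0.308 -0.596 -0.001] [ 0.543 -0.468  0.237]
scene oil 0.4 [197. 194.] 366 [ 0.585 -0.23   0.034] [ 0.514 -0.264  0.001] [ 0.625 -0.20
[... 413 characters left out ...]
 potato_mid 0.8 [341. 333.] 1884 [ 0.64  -0.491  0.044] [ 0.579 -0.539 -0.002] [ 0.725 -0.438  0.048]
side potato_mid 0.69 [176. 113.] 417 [0.476 0.493 0.079] [ 0.451  0.482 -0.001] [0.509 0.544 0.149]
side potato_mid 0.63 [325. 230.] 241 [ 0.77  -0.204  0.021] [ 0.745 -0.232 -0.003] [ 0.81  -0.17   0.025]
side hob_ring 0.58 [222. 156.] 6006 [0.569 0.198 0.059] [ 0.391  0.083 -0.003] [0.8   0.483 0.066]
side oil 0.9 [286. 346.] 2003 [ 0.495 -0.518  0.151] [ 0.472 -0.538 -0.003] [ 0.588 -0.379  0.238]
side mill 0.62 [179. 112.] 397 [0.477 0.493 0.081] [ 0.454  0.482 -0.   ] [0.534 0.745 0.149]
side mill 0.55 [287. 346.] 1894 [ 0.495 -0.518  0.152] [ 0.472 -0.538  0.   ] [ 0.537 -0.449  0.238]
```

View pics/v1.png

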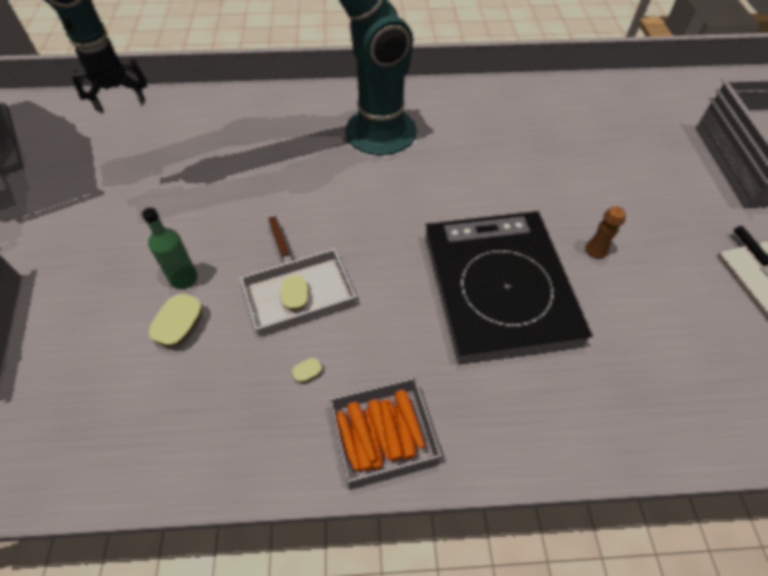

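View pics/v2.png

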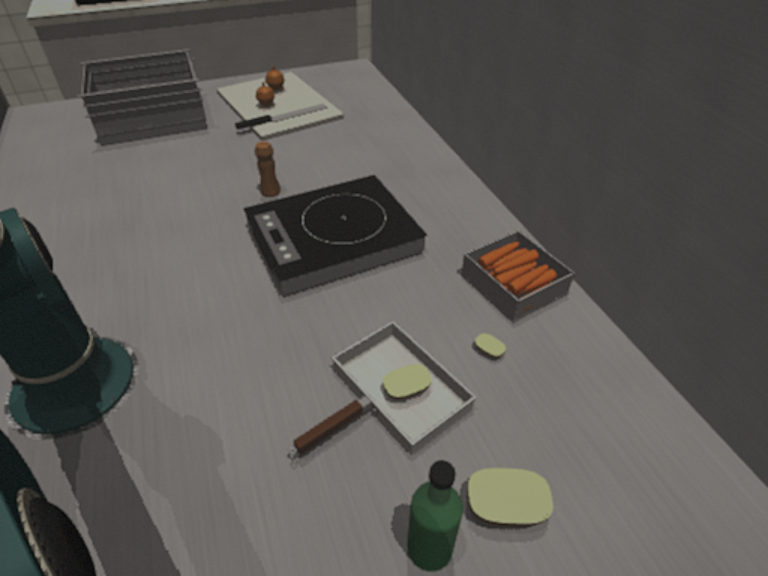

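The half-potatoes in view 1 (768x576) are at (176,320), (295,292) and (307,370), which are large, middle and small. Only the middle one lies in the pan. The tray at (385,430) holds carrots, so it isn't the pan. Next I measure the poses of the pan and hob and check them in a crop.

```bash
cat > m.py <<'E'
from h import *
def rect(P):
    (c,s,a)=cv2.minAreaRect(P[:,:2].astype(np.float32)); return np.round(c,4),np.round(s,4),round(a,2)
D={}
for n in ['scene','side']:
    im,d=cap(n,n+'1.png')
    P,u,v=world(n,d); C=im[v,u].astype(int)
    box=(P[:,0]>.3)&(P[:,0]<.72)&(P[:,1]>-.42)&(P[:,1]<-.03)
    w=box&(P[:,2]>.033)&(P[:,2]<.06)
    red=(C[:,0]-C[:,2]>25)&(C[:,0]<150)&(C[:,0]-C[:,1]>20)
    H=P[box&red&(P[:,2]>.025)&(P[:,2]<.06)]
    yel=(C[:,1]-C[:,2]>30)
    po=P[box&yel&(P[:,2]>.02)]
    W=P[w&~red&~yel]
    ax=np.linalg.svd(H[:,:2]-H[:,:2].mean(0))[2][0]; ax*=np.sign(ax[0])
    print(n,'handle',len(H),H.mean(0).round(4),np.rad2deg(np.arctan2(ax[1],ax[0])).round(2),'ztop',np.percentile(H[:,2],90).round(4),rect(H))
    print(' wall',len(W),rect(W),np.percentile(W[:,2],[50,95]).round(4))
    print(' potato',len(po),rect(po),np.percentile(po[:,2],[50,95]).round(4))
    hb=(P[:,0]>.3)&(P[:,0]<.85)&(P[:,1]>.0)&(P[:,1]<.45)&(P[:,2]>.053)&(P[:,2]<.067)
    print(' hob',hb.sum(),rect(P[hb]))
E
python3 m.py; python3 -c "
import cv2
a=cv2.imread('pics/scene1.png')[120:330,90:290];b=cv2.imread('pics/side1.png')[180:390,180:380]
cv2.imwrite('pics/v3.png',cv2.resize(cv2.hconcat([a,b]),None,fx=2,fy=2) if a.shape==b.shape else cv2.resize(a,None,fx=3,fy=2.8))"
```

```text
scene handle 135 [ 0.4246 -0.2758  0.0443] 18.77 ztop 0.0472 (array([ 0.4222, -0.2759]), array([0.124 , 0.0177]), 18.06)
 wall 448 (array([ 0.4984, -0.2496]), array([0.3115, 0.233 ]), 18.19) [0.0389 0.0438]
 potato 328 (array([ 0.5822, -0.2326]), array([0.0885, 0.0554]), 2.73) [0.0347 0.0379]
 hob 7446 (array([0.6177, 0.1881]), array([0.4251, 0.4098]), 5.42)
side handle 269 [ 0.4189 -0.2763  0.0449] 18.0 ztop 0.0466 (array([ 0.4209, -0.2757]), array([0.1258, 0.017 ]), 18.67)
 wall 865 (array([ 0.4946, -0.2503]), array([0.3131, 0.236 ]), 18.26) [0.0392 0.0446]
 potato 492 (array([ 0.5811, -0.2331]), array([0.0847, 0.0601]), 4.35) [0.0346 0.0366]
 hob 4991 (array([0.6202, 0.1883]), array([0.427 , 0.4164]), 5.21)
```

View pics/v3.png

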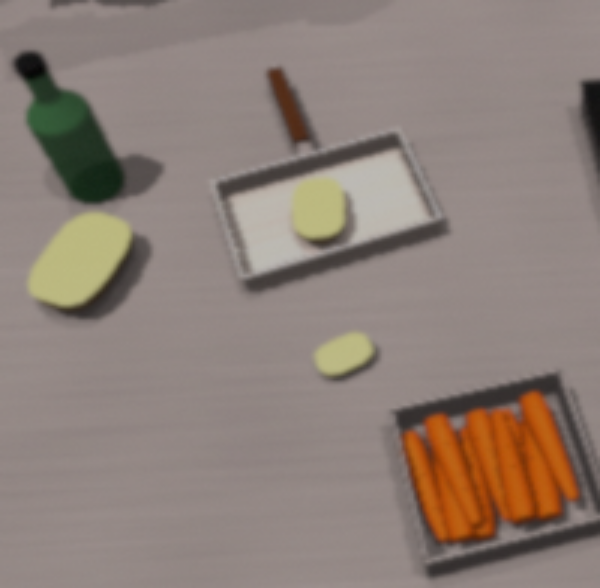

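Confirmed: the pan with the middle-sized potato is correct. Its handle yaw is about 18.2°, and grip is at about (0.466, -0.261). Next I refine the hob using its dark glass and compute the first move.

```bash
cat > hob.py <<'E'
from h import *
for n in ['scene','side']:
    im,d=cap(n)
    P,u,v=world(n,d); C=im[v,u].astype(int)
    hb=(P[:,0]>.3)&(P[:,0]<.9)&(P[:,1]>.0)&(P[:,1]<.5)&(P[:,2]>.054)&(P[:,2]<.067)
    m=np.zeros(d.shape,np.uint8); m[v[hb],u[hb]]=1
    m=cv2.morphologyEx(m,cv2.MORPH_OPEN,np.ones((3,3)))
    k,l,st,_=cv2.connectedComponentsWithStats(m); b=1+st[1:,4].argmax(); q=l[v,u]==b
    (c,s,a)=cv2.minAreaRect(P[q][:,:2].astype(np.float32)); print(n,q.sum(),np.round(c,4),np.round(s,4),round(a,2),np.median(P[q][:,2]))
    for s in range(1):
        br=q&(C.mean(1)>75)&(C.max(1)-C.min(1)<40); Q=P[br][:,:2]; Q=Q[np.linalg.norm(Q-np.array(c)-.03*np.array([np.cos(np.deg2rad(a)),np.sin(np.deg2rad(a))]),axis=1)<.12]
        if len(Q)>20: (e,ax,an)=cv2.fitEllipse(Q.astype(np.float32)); print('ring',len(Q),np.round(e,4),np.round(ax,4))
E
python3 hob.py
python3 - <<'E'
from h import *
s=r.read_state();T=R.from_quat(s['tool_rot'])
for tgt in ([.466,-.261,.10],):
    print(T.inv().apply(np.array(tgt)-s['eef_pos']).round(4))
print(T.as_matrix().round(3))
E
```

```text
scene 7398 [0.5823 0.244 ] [0.3629 0.2913] 5.54 0.06021461432343493
ring 93 [0.6141 0.2455] [0.1981 0.1998]
side 4944 [0.5818 0.2435] [0.3616 0.2951] 5.47 0.05967339590321777
ring 90 [0.6125 0.2475] [0.1976 0.2005]
[-0.2716 -0.377   0.1313]
[[ 0.273 -0.962 -0.   ]
 [-0.962 -0.273 -0.   ]
 [ 0.     0.    -1.   ]]
```

```bash
python3 -m pendant '[-0.022,-0.031,0.005,0,0,-0.042,1,-0.022,-0.031,0.005,0,0,0,1,-0.022,-0.031,0.005,0,0,0,1,-0.022,-0.031,0.005,0,0,0,1,-0.022,-0.031,0.005,0,0,0,1,-0.022,-0.031,0.005,0,0,0,1,-0.022,-0.031,0.005,0,0,0,1,-0.022,-0.031,0.005,0,0,0,1]'
cat > go.py <<'E'
import sys
from h import *
# pan-frame targets: x y z yaw(tool x heading deg)
s=r.read_state();T=R.from_quat(s['tool_rot'])
x,y,z,h=map(float,sys.argv[1:5])
c,sn=np.cos(np.deg2rad(h)),np.sin(np.deg2rad(h))
G=R.from_matrix(np.array([[c,sn,0],[sn,-c,0],[0,0,-1]]))
print('d',T.inv().apply(np.array([x,y,z])-s['eef_pos']).round(4),'rot',(T.inv()*G).as_rotvec().round(4))
print({k:np.round(s[k],3).tolist() for k in ['t','eef_pos','contact_force','torque','width','joint_positions']})
E
python3 go.py .466 -.261 .10 -71.8
```

```text
t: 1.47
eef_pos: [0.3583, -0.383, 0.1896]
tool_rot: [0.805, -0.593, 0.003, 0.005]
contact_force: [1.2, -0.8, 0.6]
width: 0.0854
d [-0.0856 -0.1393  0.0881] rot [ 0.0047 -0.0098 -0.0174]
{'t': 1.467, 'eef_pos': [0.358, -0.383, 0.19], 'contact_force': [1.249, -0.804, 0.601], 'torque': [-0.02, -0.013, 0.023], 'width': 0.085, 'joint_positions': [0.859, 0.312, -0.131, 1.947, 0.063, 0.881, -0.576]}
```

```bash
python3 -m pendant '[-0.017,-0.028,0.016,0.005,-0.01,-0.017,1,-0.017,-0.028,0.016,0,0,0,1,-0.017,-0.028,0.016,0,0,0,1,-0.017,-0.028,0.016,0,0,0,1,-0.017,-0.028,0.016,0,0,0,1,0,0,0,0,0,0,1]'
python3 go.py .466 -.261 .10 -71.8
python3 - <<'E'
from h import *
im,d=cap('wrist','w1.png'); P,u,v=world('wrist',d); C=im[v,u].astype(int)
red=(C[:,0]-C[:,2]>25)&(C[:,0]<170)&(C[:,0]-C[:,1]>20)&(P[:,2]>.035)&(P[:,2]<.06)
H=P[red]
if len(H): 
    print(len(H),cv2.minAreaRect(H[:,:2].astype(np.float32)),np.percentile(H[:,2],90))
cv2.imwrite('pics/v4.png',im[:,:,::-1])
E
```

```text
t: 1.97
eef_pos: [0.4759, -0.2453, 0.1088]
tool_rot: [0.813, -0.582, 0.004, -0.002]
contact_force: [-0.4, 0.2, 0.3]
width: 0.0853
d [0.0116 0.0145 0.0088] rot [-0.0081 -0.0031  0.011 ]
{'t': 1.967, 'eef_pos': [0.476, -0.245, 0.109], 'contact_force': [-0.398, 0.161, 0.299], 'torque': [0.034, -0.013, 0.007], 'width': 0.085, 'joint_positions': [0.565, 0.449, -0.185, 1.975, 0.117, 0.72, -0.931]}
2741 ((0.42174822092056274, -0.27827802300453186), (0.12696608901023865, 0.01902599446475506), 18.03327178955078) 0.04705149240940928
```

View pics/v4.png

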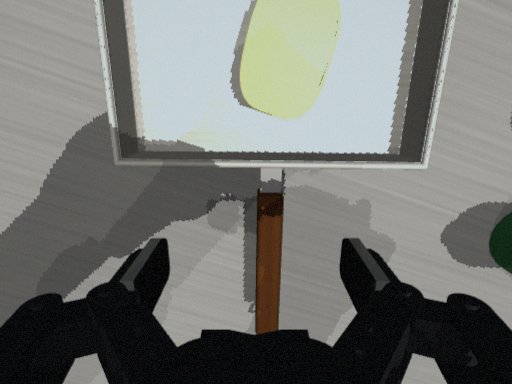

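The wrist view shows the handle from (270,195) running down between the open fingers, with the potato in the pan. Wrist and scene fits agree to about 2 mm, so I use grip (0.465, -0.263).

```bash
python3 -m pendant '[0.012,0.016,0.0,-0.008,-0.003,0.011,1,0,0,0,0,0,0,1]'; python3 go.py .465 -.263 .015 -71.9
```

```text
t: 2.18
eef_pos: [0.4632, -0.2647, 0.1096]
tool_rot: [0.81, -0.586, 0.0, 0.001]
contact_force: [0.1, -0.4, -0.0]
width: 0.0855
d [-0.0012 -0.0024  0.0946] rot [ 0.0022 -0.0017  0.0025]
{'t': 2.183, 'eef_pos': [0.463, -0.265, 0.11], 'contact_force': [0.107, -0.367, -0.017], 'torque': [-0.059, 0.099, 0.009], 'width': 0.085, 'joint_positions': [0.596, 0.448, -0.174, 1.973, 0.117, 0.73, -0.901]}
```

```bash
python3 -m pendant '[-0.001,-0.002,0.03,0,0,0,1,0,0,0.03,0,0,0,1,0,0,0.02,0,0,0,1,0,0,0.01,0,0,0,1,0,0,0,0,0,0,1]'; python3 go.py .465 -.263 .015 -71.9
```

```text
t: 2.6
eef_pos: [0.4665, -0.2703, 0.0212]
tool_rot: [0.808, -0.59, 0.006, 0.002]
contact_force: [-0.0, -0.3, -0.1]
width: 0.0852
d [-0.0075 -0.0008  0.0062] rot [-0.0044 -0.0114 -0.0064]
{'t': 2.6, 'eef_pos': [0.466, -0.27, 0.021], 'contact_force': [-0.033, -0.265, -0.059], 'torque': [0.006, 0.039, -0.03], 'width': 0.085, 'joint_positions': [0.571, 0.597, -0.138, 1.999, 0.16, 0.544, -0.942]}
```

```bash
python3 -m pendant '[-0.0075,-0.001,0.006,-0.004,-0.011,-0.006,1,0,0,0,0,0,0,1]'; python3 go.py .465 -.263 .015 -71.9
```

```text
t: 2.77
eef_pos: [0.4652, -0.2635, 0.0159]
tool_rot: [0.809, -0.588, 0.0, -0.0]
contact_force: [-0.5, 0.7, -0.3]
width: 0.0856
d [-0.0005  0.      0.0009] rot [-0.0006 -0.0004 -0.0018]
{'t': 2.767, 'eef_pos': [0.465, -0.264, 0.016], 'contact_force': [-0.464, 0.666, -0.324], 'torque': [0.031, -0.051, -0.011], 'width': 0.086, 'joint_positions': [0.568, 0.606, -0.143, 2.002, 0.158, 0.543, -0.942]}
```

```bash
python3 -m pendant '[0,0,0,0,0,0,0.6,0,0,0,0,0,0,0.4,0,0,0,0,0,0,0.1,0,0,0,0,0,0,0.1,0,0,0,0,0,0,0.1,0,0,0,0,0,0,0.1,0,0,0,0,0,0,0.1]'; python3 -m pendant '[0,0,0,0,0,0,0.1,0,0,0,0,0,0,0.1]'; python3 go.py .465 -.263 .015 -71.9
```

```text
t: 3.35
eef_pos: [0.4676, -0.2642, 0.0205]
tool_rot: [0.809, -0.587, 0.004, -0.001]
contact_force: [0.2, -0.1, -1.5]
width: 0.019
t: 3.52
eef_pos: [0.4674, -0.2641, 0.0203]
tool_rot: [0.809, -0.587, 0.003, -0.001]
contact_force: [-0.4, -0.6, -1.1]
width: 0.0188
d [-0.0018  0.002   0.0053] rot [-0.0051 -0.0047 -0.001 ]
{'t': 3.517, 'eef_pos': [0.467, -0.264, 0.02], 'contact_force': [-0.419, -0.648, -1.07], 'torque': [0.191, 0.018, 0.004], 'width': 0.019, 'joint_positions': [0.568, 0.599, -0.145, 2.001, 0.157, 0.545, -0.941]}
```

```bash
python3 -m pendant '[0,0,-0.008,0,0,0,0.1,0,0,-0.012,0,0,0,0.1,0,0,-0.015,0,0,0,0.1,0,0,-0.02,0,0,0,0.1,0,0,-0.02,0,0,0,0.1,0,0,-0.02,0,0,0,0.1,0,0,-0.015,0,0,0,0.1,0,0,-0.008,0,0,0,0.1]'; python3 go.py .467 -.264 .14 -71.9
cat > see.py <<'E'
import sys
from h import *
im,d=cap('side','s_%s.png'%sys.argv[1])
P,u,v=world('side',d); C=im[v,u].astype(int)
s=r.read_state();c=proj('side',np.array(s['eef_pos']))
x0=int(np.clip(c[0]-100,0,312));y0=int(np.clip(c[1]-90,0,204))
im2,d2=cap('scene');c=proj('scene',np.array(s['eef_pos']))
x1=int(np.clip(c[0]-100,0,312));y1=int(np.clip(c[1]-90,0,204))
o=np.hstack([im[y0:y0+180,x0:x0+200],im2[y1:y1+180,x1:x1+200]])
cv2.imwrite('pics/x_%s.png'%sys.argv[1],cv2.resize(o[:,:,::-1],(800,360),interpolation=2))
print('potato px',[(round(o['p'],2),np.round(o['pixel'])) for o in r.spot_in('scene','potato_mid')[:4]])
E
python3 see.py lift
```

```text
t: 4.18
eef_pos: [0.4629, -0.2629, 0.1449]
tool_rot: [0.809, -0.587, -0.001, 0.001]
contact_force: [0.1, -0.5, -2.4]
width: 0.0188
d [ 0.0024 -0.0036  0.0049] rot [ 0.0023  0.0008 -0.0009]
{'t': 4.183, 'eef_pos': [0.463, -0.263, 0.145], 'contact_force': [0.069, -0.455, -2.386], 'torque': [-0.03, 0.146, -0.004], 'width': 0.019, 'joint_positions': [0.607, 0.395, -0.187, 1.953, 0.101, 0.805, -0.893]}
potato px [(0.8, array([116., 213.])), (0.59, array([188., 172.])), (0.58, array([202., 168.])), (0.57, array([204., 248.]))]
```

View pics/x_lift.png

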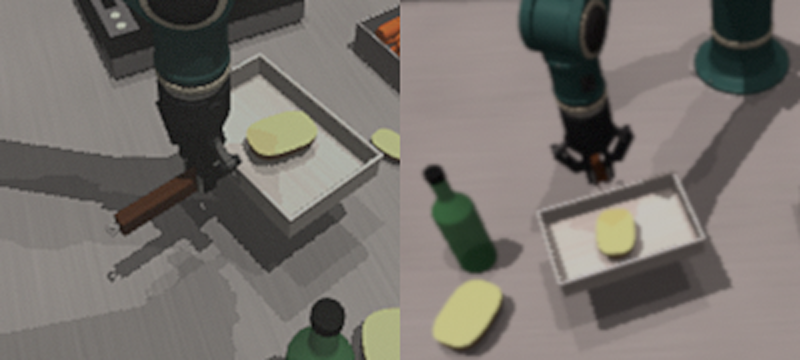

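The pan is lifted and held, with the potato near its middle at (616,232) in the right half. It has more free run towards pan +y, so I tip that end down, which is a positive turn about tool y.

```bash
python3 -m pendant '[0,0,0,0,0.06,0,0.1,0,0,0,0,0.09,0,0.1,0,0,0,0,0.09,0,0.1,0,0,0,0,0.09,0,0.1,0,0,0,0,0.09,0,0.1,0,0,0,0,0.06,0,0.1,0,0,0,0,0,0,0.1,0,0,0,0,0,0,0.1]'; python3 go.py .467 -.264 .14 -71.9
cat > pot.py <<'E'
import sys
from h import *
s=r.read_state();T=R.from_quat(s['tool_rot']).as_matrix();p=np.array(s['eef_pos'])
A=np.stack([-T[:,1],-T[:,0],-T[:,2]],1)  # pan axes approx
g=p-T[:,2]*.019
for n in ['scene','side']:
    im,d=cap(n,'p_%s_%s.png'%(sys.argv[1],n))
    P,u,v=world(n,d);C=im[v,u].astype(int);Q=(P-g)@A
    b=(abs(Q[:,0]-.115)<.085)&(abs(Q[:,1])<.125)&(abs(Q[:,2]+.01)<.05)
    yel=b&(C[:,1]-C[:,2]>30)
    fl=b&~yel&(abs(Q[:,0]-.115)<.06)&(abs(Q[:,1])<.1)&(Q[:,2]<-.015)
    F=Q[fl]; 
    if len(F)>30:
        k=np.linalg.lstsq(np.c_[F[:,:2],np.ones(len(F))],F[:,2],rcond=None)[0]
        res=F[:,2]-np.c_[F[:,:2],np.ones(len(F))]@k; F=F[abs(res)<.006]; k=np.linalg.lstsq(np.c_[F[:,:2],np.ones(len(F))],F[:,2],rcond=None)[0]
        print(n,'floor',len(F),'slope deg x,y',np.rad2deg(k[:2]).round(1),'z@mid',(k@[.115,0,1]).round(4))
        Y=Q[yel]; h=Y[:,2]-np.c_[Y[:,:2],np.ones(len(Y))]@k
        print('  potato',len(Y),'x',np.percentile(Y[:,0],[2,50,98]).round(3),'y',np.percentile(Y[:,1],[2,50,98]).round(3),'height pct',np.percentile(h,[5,25,50,75,95]).round(3))
        pass
nrm=A[:,2];print('tilt',np.rad2deg(np.arccos(nrm[2])).round(1))
E
python3 pot.py a
```

```text
t: 5.0
eef_pos: [0.4557, -0.2613, 0.1335]
tool_rot: [0.788, -0.57, 0.185, 0.143]
contact_force: [-0.1, 0.3, -2.4]
width: 0.0189
d [ 0.0084 -0.0099 -0.0031] rot [ 0.0149 -0.4721  0.0024]
{'t': 5.0, 'eef_pos': [0.456, -0.261, 0.134], 'contact_force': [-0.072, 0.261, -2.371], 'torque': [0.62, 0.391, 0.01], 'width': 0.019, 'joint_positions': [0.11, 0.317, 0.12, 2.223, 0.832, 0.514, -1.75]}
scene floor 939 slope deg x,y [-0.7  0.1] z@mid -0.0358
  potato 235 x [0.106 0.145 0.172] y [0.02  0.035 0.058] height pct [0.03  0.041 0.047 0.053 0.056]
side floor 948 slope deg x,y [-0.1  1.4] z@mid -0.0351
  potato 238 x [0.104 0.132 0.167] y [0.043 0.055 0.073] height pct [0.018 0.023 0.027 0.032 0.035]
tilt 27.1
```

The potato is on edge in mid-roll. I hold the tilt for a moment, then look.

```bash
python3 -m pendant '[0,0,0,0,0,0,0.1,0,0,0,0,0,0,0.1,0,0,0,0,0,0,0.1,0,0,0,0,0,0,0.1,0,0,0,0,0,0,0.1,0,0,0,0,0,0,0.1]'; python3 pot.py b; python3 see.py b
```

```text
t: 5.6
eef_pos: [0.4556, -0.2674, 0.1347]
tool_rot: [0.784, -0.575, 0.185, 0.143]
contact_force: [-0.3, 0.1, -2.2]
width: 0.0193
scene floor 1096 slope deg x,y [-0.5  0.2] z@mid -0.0357
  potato 191 x [0.111 0.142 0.169] y [0.049 0.064 0.086] height pct [0.01  0.019 0.025 0.029 0.032]
side floor 1015 slope deg x,y [-0.2  0.9] z@mid -0.0353
  potato 234 x [0.104 0.133 0.167] y [0.049 0.061 0.08 ] height pct [0.012 0.016 0.021 0.026 0.029]
tilt 27.0
potato px [(0.81, array([213., 179.])), (0.64, array([118., 214.])), (0.56, array([205., 248.]))]
```

View pics/x_b.png

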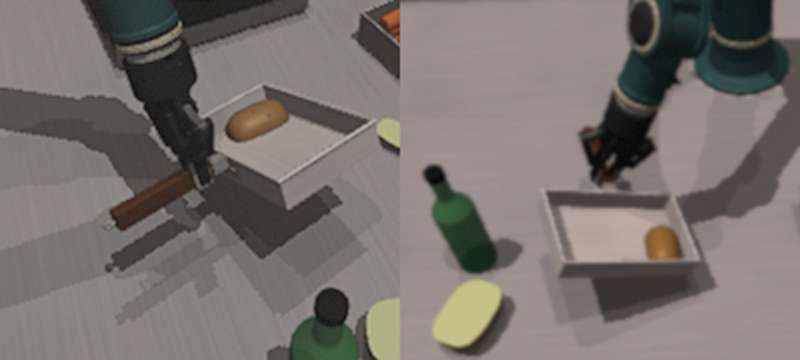

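The potato has turned over. Only brown skin shows, at (662,243) in the right half, and its top is about 31 mm above the pan floor. I level the pan and raise it.

```bash
python3 -m pendant '[0,0,-0.005,0,-0.05,0,0.1,0,0,-0.005,0,-0.06,0,0.1,0,0,-0.005,0,-0.06,0,0.1,0,0,-0.005,0,-0.06,0,0.1,0,0,-0.005,0,-0.06,0,0.1,0,0,-0.005,0,-0.06,0,0.1,0,0,-0.005,0,-0.06,0,0.1,0,0,0,0,-0.05,0,0.1]'; python3 go.py .4955 .235 .2 -84.5
python3 - <<'E'
from h import *
m=np.array([.6125,.2465]);a=np.deg2rad(5.5);print(m-.115*np.array([np.cos(a),np.sin(a)]))
E
```

```text
t: 6.52
eef_pos: [0.4525, -0.2506, 0.1688]
tool_rot: [0.81, -0.587, -0.01, 0.001]
contact_force: [-0.6, -0.2, -2.8]
width: 0.019
d [-0.4484 -0.1918 -0.0273] rot [0.0144 0.0127 0.2208]
{'t': 6.517, 'eef_pos': [0.453, -0.251, 0.169], 'contact_force': [-0.551, -0.193, -2.826], 'torque': [-0.162, 0.119, 0.013], 'width': 0.019, 'joint_positions': [0.565, 0.343, -0.148, 1.961, 0.063, 0.862, -0.87]}
[0.49802944 0.23547774]
```

```bash
python3 -m pendant '[-0.009,-0.004,-0.003,0.007,0.006,0,0.1,-0.018,-0.008,-0.004,0.007,0.006,0,0.1,-0.023,-0.01,-0.004,0,0,0,0.1,-0.025,-0.011,-0.004,0,0,0,0.1,-0.025,-0.011,-0.004,0,0,0,0.1,-0.025,-0.011,-0.004,0,0,0,0.1,-0.025,-0.011,-0.004,0,0,0,0.1,-0.02,-0.009,0,0,0,0,0.1]'; python3 go.py .498 .2355 .2 -84.5
```

```text
t: 7.18
eef_pos: [0.4704, -0.0669, 0.1962]
tool_rot: [0.805, -0.594, 0.002, 0.002]
contact_force: [-0.0, 0.6, -2.2]
width: 0.0191
d [-0.2807 -0.1156 -0.0052] rot [-2.000e-04 -5.000e-03  2.038e-01]
{'t': 7.183, 'eef_pos': [0.47, -0.067, 0.196], 'contact_force': [-0.03, 0.608, -2.188], 'torque': [-0.036, 0.183, 0.036], 'width': 0.019, 'joint_positions': [0.289, 0.234, -0.251, 2.041, 0.081, 0.874, -1.279]}
```

```bash
python3 -m pendant '[-0.018,-0.008,0,0,-0.002,0.02,0.1,-0.023,-0.01,0,0,-0.002,0.025,0.1,-0.024,-0.009,0,0,0,0.025,0.1,-0.025,-0.009,0,0,0,0.025,0.1,-0.025,-0.008,0,0,0,0.025,0.1,-0.025,-0.007,0,0,0,0.025,0.1,-0.025,-0.006,0,0,0,0.025,0.1,-0.02,-0.005,0,0,0,0.02,0.1]'; python3 go.py .498 .2355 .2 -84.5
```

```text
t: 7.85
eef_pos: [0.4867, 0.1414, 0.1956]
tool_rot: [0.744, -0.668, 0.003, 0.002]
contact_force: [0.7, 0.1, -2.9]
width: 0.0191
d [-0.0923 -0.0213 -0.005 ] rot [-0.0018 -0.0068  0.0114]
{'t': 7.85, 'eef_pos': [0.487, 0.141, 0.196], 'contact_force': [0.692, 0.059, -2.939], 'torque': [-0.015, 0.246, 0.005], 'width': 0.019, 'joint_positions': [-0.073, 0.297, -0.329, 1.966, 0.13, 0.898, -1.933]}
```

Next I finish the approach and come down to about 3 cm above the glass.

```bash
python3 -m pendant '[-0.022,-0.006,0.005,0,-0.002,0.003,0.1,-0.022,-0.006,0.01,0,-0.002,0.003,0.1,-0.018,-0.004,0.015,0,-0.002,0.003,0.1,-0.012,-0.003,0.02,0,0,0,0.1,-0.006,-0.001,0.018,0,0,0,0.1,0,0,0.012,0,0,0,0.1,0,0,0.005,0,0,0,0.1,0,0,0,0,0,0,0.1]'; python3 go.py .498 .2355 .11 -84.5; python3 see.py c
cat > pan.py <<'E'
# measure pan rim over hob
from h import *
for n in ['scene','side']:
    im,d=cap(n);P,u,v=world(n,d);C=im[v,u].astype(int)
    s=r.read_state();zt=s['eef_pos'][2]
    b=(P[:,0]>.42)&(P[:,0]<.76)&(P[:,1]>.08)&(P[:,1]<.42)&(P[:,2]>.066)&(P[:,2]<.2)
    white=b&(C.min(1)>95)&(C.max(1)-C.min(1)<45)&(P[:,0]>.5)
    Q=P[white]; 
    k=np.linalg.lstsq(np.c_[Q[:,:2],np.ones(len(Q))],Q[:,2],rcond=None)[0]
    print(n,len(Q),[np.round(x,4) for x in cv2.minAreaRect(Q[:,:2].astype(np.float32))],'z pct',np.percentile(Q[:,2],[2,50,98]).round(4))
    red=b&(C[:,0]-C[:,2]>25)&(C[:,0]<160)&(C[:,0]-C[:,1]>20)
    y=P[red]; print('  brown',len(y),y.min(0).round(3),y.max(0).round(3))
E
python3 pan.py; python3 pot.py c
```

```text
t: 8.52
eef_pos: [0.4934, 0.2391, 0.1075]
tool_rot: [0.746, -0.666, 0.002, -0.003]
contact_force: [0.2, 0.6, -2.8]
width: 0.0185
d [ 0.0041 -0.0042 -0.0025] rot [-0.0066  0.0008  0.017 ]
{'t': 8.517, 'eef_pos': [0.493, 0.239, 0.108], 'contact_force': [0.169, 0.558, -2.783], 'torque': [-0.077, 0.228, 0.005], 'width': 0.018, 'joint_positions': [-0.257, 0.486, -0.321, 1.936, 0.222, 0.746, -2.164]}
potato px [(0.86, array([366., 183.])), (0.8, array([115., 213.])), (0.76, array([202., 249.]))]
scene 2032 [array([0.5977, 0.2526]), array([0.1705, 0.2344]), np.float64(7.0593)] z pct [0.0897 0.0941 0.1313]
  brown 306 [0.437 0.222 0.098] [0.668 0.356 0.136]
side 939 [array([0.5986, 0.2516]), array([0.1631, 0.2357]), np.float64(7.0748)] z pct [0.0902 0.0936 0.1308]
  brown 194 [0.42  0.223 0.1  ] [0.662 0.369 0.137]
scene floor 1311 slope deg x,y [-0.4  0.3] z@mid -0.0361
  potato 238 x [0.109 0.142 0.168] y [0.05  0.07  0.093] height pct [0.015 0.022 0.026 0.029 0.031]
side floor 740 slope deg x,y [0.1 1.3] z@mid -0.0362
  potato 65 x [0.11  0.134 0.165] y [0.059 0.069 0.088] height pct [0.022 0.024 0.026 0.028 0.03 ]
tilt 0.6
```

View pics/x_c.png

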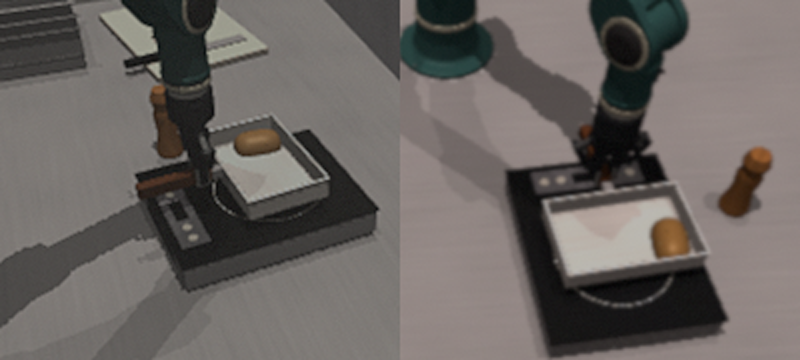

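The potato sits cut face down against the left side of the pan, with skin on top at about 31 mm. The pan is about 7 mm to the left and 1.3° off in yaw, so I correct that first and then descend 30 mm gently.

```bash
python3 -m pendant '[0.0055,-0.0045,0.0,-0.006,0,0.02,0.1,0,0,0,0,0,0,0.1,0,0,0,0,0,0,0.1]'; python3 go.py .4985 .2345 .078 -84.8; python3 pan.py
```

```text
t: 9.12
eef_pos: [0.5022, 0.2328, 0.1112]
tool_rot: [0.737, -0.676, 0.001, -0.003]
contact_force: [-0.1, 0.0, -3.0]
width: 0.019
d [-0.002   0.0038  0.0332] rot [-0.0067  0.0026 -0.0034]
{'t': 9.117, 'eef_pos': [0.502, 0.233, 0.111], 'contact_force': [-0.133, 0.026, -3.002], 'torque': [-0.073, 0.305, 0.003], 'width': 0.019, 'joint_positions': [-0.243, 0.487, -0.316, 1.923, 0.214, 0.757, -2.163]}
scene 2058 [array([0.6054, 0.2427]), array([0.1694, 0.2336]), np.float64(5.5992)] z pct [0.0911 0.0955 0.1327]
  brown 303 [0.442 0.218 0.1  ] [0.679 0.345 0.138]
side 954 [array([0.6062, 0.2424]), array([0.1668, 0.2357]), np.float64(4.8871)] z pct [0.0914 0.0947 0.1317]
  brown 207 [0.42  0.217 0.104] [0.674 0.35  0.139]
```

```bash
python3 -m pendant '[-0.002,0.004,0.004,-0.006,0.002,0,0.1,0,0,0.005,0,0,0,0.1,0,0,0.005,0,0,0,0.1,0,0,0.004,0,0,0,0.1,0,0,0.003,0,0,0,0.1,0,0,0.002,0,0,0,0.1,0,0,0,0,0,0,0.1]'; python3 go.py .4985 .2355 .078 -84.5
```

```text
t: 9.8
eef_pos: [0.4966, 0.2347, 0.0847]
tool_rot: [0.738, -0.675, -0.001, 0.001]
contact_force: [0.8, -0.0, -2.8]
width: 0.0192
d [-0.0007 -0.0019  0.0067] rot [ 0.0017 -0.0002 -0.0076]
{'t': 9.8, 'eef_pos': [0.497, 0.235, 0.085], 'contact_force': [0.812, -0.043, -2.805], 'torque': [-0.074, 0.222, -0.013], 'width': 0.019, 'joint_positions': [-0.261, 0.525, -0.304, 1.939, 0.231, 0.713, -2.184]}
```

```bash
python3 -m pendant '[0,-0.001,0.001,0.001,0,-0.005,0.1,0,0,0.001,0,0,0,0.1,0,0,0.001,0,0,0,0.1]'; python3 go.py .498 .2355 .080 -84.5;python3 pan.py
```

```text
t: 10.05
eef_pos: [0.4978, 0.235, 0.0815]
tool_rot: [0.74, -0.673, -0.0, 0.0]
contact_force: [-0.2, -0.8, -0.9]
width: 0.0188
d [-0.0005 -0.0002  0.0015] rot [ 0.0005 -0.     -0.0019]
{'t': 10.05, 'eef_pos': [0.498, 0.235, 0.081], 'contact_force': [-0.238, -0.786, -0.879], 'torque': [-0.2, 0.192, -0.094], 'width': 0.019, 'joint_positions': [-0.261, 0.531, -0.303, 1.938, 0.235, 0.706, -2.181]}
scene 821 [array([0.6002, 0.2457]), array([0.1719, 0.2329]), np.float64(6.0054)] z pct [0.0661 0.0883 0.1034]
  brown 293 [0.44  0.219 0.067] [0.672 0.348 0.108]
side 238 [array([0.6034, 0.2442]), array([0.1621, 0.2382]), np.float64(7.4262)] z pct [0.066  0.0977 0.103 ]
  brown 197 [0.42  0.218 0.075] [0.668 0.362 0.109]
```

```bash
python3 -m pendant '[0,0,0.001,0,0,0,0.1,0,0,0.001,0,0,0,0.1]'; python3 go.py .498 .2355 .080 -84.5;python3 pot.py d
```

```text
t: 10.32
eef_pos: [0.4982, 0.2351, 0.0803]
tool_rot: [0.74, -0.673, 0.0, -0.0]
contact_force: [-4.7, -2.1, 11.3]
width: 0.0188
d [-0.0004  0.0001  0.0003] rot [-0.0006  0.     -0.002 ]
{'t': 10.317, 'eef_pos': [0.498, 0.235, 0.08], 'contact_force': [-4.651, -2.12, 11.271], 'torque': [-0.593, 0.769, -0.017], 'width': 0.019, 'joint_positions': [-0.262, 0.533, -0.302, 1.939, 0.236, 0.703, -2.183]}
scene floor 1286 slope deg x,y [0.1 0.1] z@mid -0.0351
  potato 228 x [0.107 0.141 0.169] y [0.051 0.07  0.093] height pct [0.017 0.023 0.027 0.029 0.032]
side floor 770 slope deg x,y [0.5 0.9] z@mid -0.035
  potato 59 x [0.111 0.132 0.164] y [0.06  0.071 0.088] height pct [0.022 0.024 0.026 0.028 0.03 ]
tilt 0.0
```

```bash
python3 -m pendant '[0,0,-0.0005,0,0,0,0.25,0,0,0,0,0,0,0.35,0,0,0,0,0,0,0.5,0,0,0,0,0,0,0.5,0,0,0,0,0,0,0.5,0,0,0,0,0,0,0.5]'; python3 go.py .498 .2355 .2 -84.5
```

```text
t: 10.92
eef_pos: [0.5005, 0.2362, 0.0821]
tool_rot: [0.74, -0.673, 0.001, -0.003]
contact_force: [0.2, -0.8, -0.0]
width: 0.0425
d [ 0.0002  0.0018 -0.1179] rot [-0.006   0.0025 -0.002 ]
{'t': 10.917, 'eef_pos': [0.501, 0.236, 0.082], 'contact_force': [0.187, -0.788, -0.024], 'torque': [0.02, 0.0, -0.043], 'width': 0.043, 'joint_positions': [-0.262, 0.531, -0.302, 1.936, 0.236, 0.701, -2.182]}
```

The pan is released. I rise straight up, check the placing, and look.

```bash
python3 -m pendant '[0,0,-0.01,0,0,0,0.5,0,0,-0.02,0,0,0,0.5,0,0,-0.03,0,0,0,0.5,0,0,-0.03,0,0,0,0.5,0,0,-0.03,0,0,0,0.5,0,0,-0.02,0,0,0,0.5,0,0,0,0,0,0,0.5]'
cat > fin.py <<'E'
from h import *
for n in ['scene','side','wrist']:
    im,d=cap(n,'f_%s.png'%n);P,u,v=world(n,d);C=im[v,u].astype(int)
    b=(P[:,0]>.36)&(P[:,0]<.76)&(P[:,1]>.08)&(P[:,1]<.42)
    red=b&(C[:,0]-C[:,2]>25)&(C[:,0]<160)&(C[:,0]-C[:,1]>20)&(P[:,2]>.098)&(P[:,2]<.115)&(P[:,0]<.52)
    H=P[red]
    W=P[b&(P[:,2]>.092)&(P[:,2]<.1035)&(P[:,0]>.535)&(C.max(1)-C.min(1)<45)]
    F=P[b&(P[:,2]>.06)&(P[:,2]<.07)&(C.min(1)>110)&(P[:,0]>.53)]
    print(n,'handle',len(H),cv2.minAreaRect(H[:,:2].astype(np.float32)) if len(H)>5 else '')
    if len(W)>20: print('  wall',len(W),cv2.minAreaRect(W[:,:2].astype(np.float32)))
    if len(F)>20: print('  floor',len(F),cv2.minAreaRect(F[:,:2].astype(np.float32)), np.rad2deg(np.linalg.lstsq(np.c_[F[:,:2],np.ones(len(F))],F[:,2],rcond=None)[0][:2]))
    for t in ['oil','mill']:
        for o in r.masks_of(n,t)[:1]:
            Q,_,_=world(n,d,o['region']); print('  ',t,round(o['p'],2),np.median(Q,0).round(3))
E
python3 fin.py; python3 see.py f
```

```text
t: 11.5
eef_pos: [0.4983, 0.2358, 0.2302]
tool_rot: [0.74, -0.673, 0.0, -0.002]
contact_force: [0.7, -0.3, 0.8]
width: 0.0427
scene handle 131 ((0.4514533579349518, 0.22810772061347961), (0.12715701758861542, 0.019135981798171997), 6.7905449867248535)
  wall 372 ((0.6087411642074585, 0.24719023704528809), (0.1533096581697464, 0.23438039422035217), 5.859615802764893)
  floor 1479 ((0.5987113118171692, 0.25088611245155334), (0.12275391817092896, 0.2118353545665741), 5.672846794128418) [0.00656187 0.03242364]
   oil 0.64 [ 0.526 -0.492  0.129]
   mill 0.76 [0.493 0.5   0.087]
side handle 69 ((0.45121151208877563, 0.2307119071483612), (0.12413083016872406, 0.017828909680247307), 5.226710319519043)
  wall 288 ((0.6084169745445251, 0.24743258953094482), (0.15186698734760284, 0.23882059752941132), 5.984057903289795)
  floor 801 ((0.6279565691947937, 0.27174800634384155), (0.15731900930404663, 0.18929524719715118), 6.97441291809082) [-0.09986669 -0.08167934]
   oil 0.94 [ 0.496 -0.518  0.15 ]
   mill 0.62 [0.476 0.493 0.08 ]
wrist handle 2293 ((0.4527938961982727, 0.23050165176391602), (0.12825331091880798, 0.01895173080265522), 5.982950687408447)
  wall 3678 ((0.5884045362472534, 0.24394717812538147), (0.10811199247837067, 0.23415322601795197), 5.448781490325928)
  floor 24819 ((0.5886823534965515, 0.23885324597358704), (0.12451226264238358, 0.2781459093093872), 5.421093940734863) [-0.09680079 -0.00625042]
   oil 0.43 [0.488 0.491 0.035]
   mill 0.81 [0.488 0.491 0.034]
potato px [(0.78, array([202., 247.])), (0.77, array([361., 191.])), (0.67, array([118., 214.]))]
```

View pics/x_f.png

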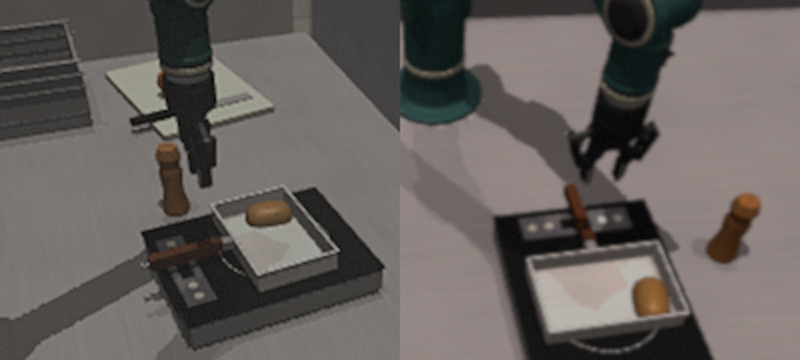

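View pics/f_wrist.png

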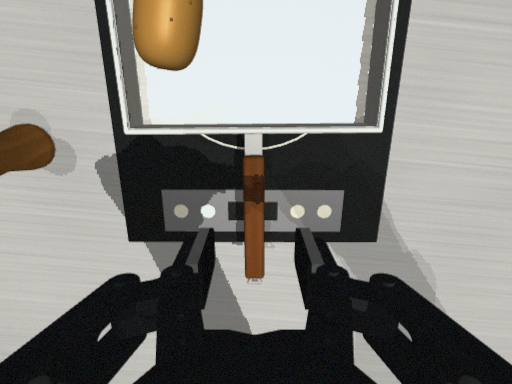

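The views show the pan flat on the ring with its handle over the front panel (wrist view, (255,215)). The potato is skin up, and the bottle and mill have not moved. I hand in the job.

```bash
python3 -c "
from plant import r
print(r.finish_job())"
```

```text
the job is handed in; nothing more can be done
None
```

I gripped the pan by its handle, lifted it, and tipped its left end down about 27°. The potato rolled over onto its cut face without being touched. I then levelled the pan, carried it to the hob, set it down on the ring with at most about 14 N of downward push, let go and withdrew upwards. The job took about 12 s of robot time.

**Last checks:**
- **Position:** the pan's centre is at about (0.612, 0.247), against (0.613, 0.2465) measured for the ring, so it is within about 2 mm.
- **Direction:** the pan's yaw is about 5.4° to 6° and the hob's about 5.5°. The handle points to the front.
- **Flatness:** the pan floor is level to within about 0.1°.
- **Potato:** it lies skin up near the left end wall, and its top is about 31 mm above the pan floor.
- **Bystanders:** the bottle and mill are within about 2 mm of where they started.
- **Disagreements:** the wrist camera's rectangle fits of the pan wall and floor were off because part of the pan was out of its view. The side camera's floor fit was also off. I relied on the handle fits and the scene and side wall fits instead. The wrist camera also reported the mill as the oil bottle, at low confidence.

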